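# Set the ultrasonic cleaner to five minutes and start it

### The arm

A 6-joint arm with a two-finger parallel gripper is mounted at the origin on the work surface. World frame = base frame: x ahead of the robot, y to its left, z up, the work surface at z = 0. Lengths are in mm, angles in rad, forces in N, time in s.
With the tool pointing down it reaches from about 350 to 850 mm from the base axis. Payload 8.1 kg.
Tool frame: the origin (TCP) lies at the very end of the fingers, on their centre line; the grasp point (between the pads) lies 19 mm behind it; z points along the fingers, y is the line along which they close (so a half turn about z gives the same grasp; the last joint's range is limited). The gripper opens to 85 mm and grips with 20 to 120 N. Pads are 22 mm wide; open, the fingers measure 114 mm over their backs; the gripper's body (76 mm by 85 mm) begins 54 mm behind the grasp point. The pads swing forward as they close: fully open they stand 13 mm farther back than shut.
Start: joints at [1.148, 0.13, 1.488, -0, 1.523, -0.085], TCP at [198.826, 566.104, 231.292] pointing down, gripper open.
Joint ranges: [-2.96, 2.96], [-0.89, 2.26], [0.02, 2.5], [-1.34, 4.48], [0, 2.73], [-2.66, 2.66]. Speed limits (rad/s): [2.39, 2.39, 2.79, 3.14, 3.14, 3.14].

### API

Orientations are given as [roll, pitch, yaw] about the fixed x, y, z axes, in that order (R = Rz(yaw) Ry(pitch) Rx(roll)).
In Python, from rig import observe, grab_frame, camera_model, job_done, recognise gives the robot as it stands.
- The arm moves only by the shell command python3 -m creep 'ROWS' [FORCE]. ROWS is JSON, a list of rows, each a list of 7 numbers: the shift along the tool's x, y, z normalised to -1 to 1, where 1 is 0.3 m, then the turn, a rotation vector about the tool's x, y, z normalised to -1 to 1, where 1 is 360 degrees, then the opening, from 0 (shut) to 1 (fully open). A call has 1 to 20 rows; each row is the pose to reach, as a shift and turn from the pose commanded when the call began, along the tool's axes at that moment, turning the shorter way round; what a row does not reach only later rows make up. A row lasts 1/12 s, in which the tool goes at most 41.7 mm and 7.16 degrees, less where a joint would pass 70% of its speed; a pose out of reach is approached as far as the arm can. A call with a number of a shift or a turn outside -1 to 1 is refused whole. A call with a gripper value outside its range is refused whole. The fingers move at their own pace and stop on an object; FORCE is the grip in N (left out, the last holds). Time passes only in rows, so rows that repeat a pose let the fingers close. It gives the time, the measured TCP pose, the force, the opening and the grip force at its end, in the units of the state.
- observe(): the state, without advancing time (a new reading comes with each control period).
- grab_frame(name): name is "side" or "top"; returns the picture (420x560x3 uint8, red, green, blue); there is no depth.
- camera_model(name): a dict with "fx", "fy", "cx", "cy" (pixels), "origin" and "attitude" of the camera in the world. Camera axes: x right, y down, z forward; pixel columns grow to the right and rows downward; lengths in mm; the calibration is good to about 2 mm. A picture is of the moment at which its call begins. camera_model takes no time and is no camera call.
- job_done(): hands the job in; it is judged then, once.
Trained networks look in the newest picture that a camera, given by its name, has taken for a name from the list of things; names that differ only in an ending like _2 or _b are one class to them, and where a whole thing is asked for, a point or a joint stands for the part that bears it (a point fixed in the world has none). Each returns a list of dicts, best first, with "conf" (0 to 1); they miss things now and then, are a little off and sometimes report something else, mostly with a low value. They report only what shows in the picture. A call takes as long as a camera call.
- recognise(thing, camera): "bbox" ([left, top, width, height] in pixels, round what is visible of it).
The state is a dict: "time": time; "joints": joint angles; "dq": joint speeds; "joint_efforts": joint torques, N m; "tcp_pos": TCP position; "orientation": TCP orientation; "wrist_force": force on the tool from outside, world axes, zero at the start; "ft_torque": the same for the moment, N m; "grip_width": finger opening in mm; "finger_force": force on a finger pad.
Only numpy, scipy, OpenCV 4.12 (cv2) and the standard library are available. Lean on these libraries where they do the work, as an engineer would, in place of code of your own. Each camera call takes 0.05 s, during which the arm holds its last target. There are 200 camera calls.

### The job

Run the watchmaker's ultrasonic cleaner for five minutes: with a fingertip push the bar of its big timer dial round clockwise, one click a minute, until it clicks into the five-minute mark, and then press the start button fully down and let it come up again. Do not pinch the dial, do not press start before the timer is set, and leave the small heat knob, the lid, the cleaner itself and the things around it as they stand.

Things in the scene. Friction and masses are not known exactly. Their poses are not given: they have to be found in the camera images.
- cleaner: Ultrasonic cleaner, 3.6 kg, loose on rubber feet: steel tank housing 150 x 280 mm, 95 mm high, and before it a sloping console 120 mm deep, 50 mm high at the front edge. Origin: centre of the underside (270 x 280 mm). x points from console to tank (away from the operator), y to the operator's left. On the console from left to right: small heat knob, big timer dial, start button.
- panel: The console face. Origin: where the timer dial's axis meets it, at (-75, 10, 64) mm in the cleaner's frame. z: outward normal and dial axis, tilted 13 degrees towards the operator; x: up the slope; y: operator's left. 60 mm up the slope the tank's wall rises, to 18 mm above the face; else it is flat for 55 mm round the axis. Button centre at (-5, -95) mm, heat knob (radius 14, 17 mm high) at (0, 90) mm.
- timer_nose (a point): Top of the nose end of the dial's bar, 34 mm from the dial's axis, 29 mm above the face; a white line on the black bar leads to it and points at the minute set. The dial: a skirt of radius 27 mm, 7 mm above the face, and across it a bar 11 mm wide with flat upright sides from the skirt to 29 mm above the face. The bar's other end (tail) is 27 mm from the axis. All turns as one.
- mark_five (a point): The five-minute mark on the console face, 39 mm from the dial's axis: a white line 13 mm long. Marks 0 to 7 lie clockwise round the dial 36 degrees apart: 0 is a round dot at the operator's lower left, the others are lines, all but the five only 8 mm long.
- timer (a joint): Dial angle in rad, growing clockwise seen from above, 0 (minute 0) to 4.398 (minute 7), with end stops; minute n is at 0.6283 n, five at 3.1416. In the panel's frame the nose points 126 degrees minus this angle from x towards y. Spring detents at each minute, 2 to 3 N at the bar's end: past half way it snaps on to the next minute; let go, it settles in the nearest. Starts at minute 0 to 3.
- timer_side_a: Half of the dial's bar, with the flat side that trails at the nose when turning clockwise: push the nose here. Origin and axes are the dial's (origin as the panel's). Pressing on both sides of the bar at once counts as pinching.
- timer_side_b: The other half of the bar, with the opposite flat side: the one to push clockwise at the tail.
- start_top (a point): Centre of the top of the start button: a round grey cap of radius 11 mm in a steel bezel of radius 19 mm. It stands 9 mm above its bezel, 12 mm above the console face, and goes down along the face's normal.
- start (a joint): Depth of the start button in m: 0 released, 0.005 fully down. A spring (1.5 N at the top, 5 N at the bottom) brings it back up.
- heat_mark (a point): End of the white line on top of the small round heat knob, 13 mm from that knob's axis. The knob turns easily; leave it.
- lid: The tank's steel lid, 126 x 256 x 6 mm, with a black bar handle along y up to 26 mm high; lies loose on the tank, underside at 95 mm, handle's top 121 mm above the bench. Origin: centre of the underside. Leave it.
- blower: Red-brown rubber hand blower standing upright beside the cleaner, radius 30 mm, 135 mm high. Origin: centre of the underside, as for all the things below. Leave it.
- tin: Metal tin, radius 30 mm, 66 mm high, beside the cleaner. Leave it.
- vial_a: Small glass jar with a black cap, radius 15 mm, 55 mm high, beside the cleaner. Leave it.
- vial_b: Another jar like vial_a. Leave it.
- basket: Small round steel parts basket, open above, radius 36 mm, 35 mm high, in front of the console. Leave it.
- watch: Wrist watch strapped on a cushion 60 x 46 mm, 40 mm high in all, in front of the console. Leave it.
- drivers: Steel stand with six upright screwdrivers, radius 40 mm, 112 mm high, beside the cleaner. Leave it.

How it is judged (in metres and radians):
On the way, in this order (a step that is already met when the one before it is completed fails the run):
1. the timer dial stands in the five-minute detent (value of joint timer between 3.0116 and 3.2716 rad and value of joint start below 0.002 m), for 0.3 s.
2. the start button is fully down with the timer still at five minutes (value of joint timer between 3.0116 and 3.2716 rad and value of joint start above 0.004 m), for 0.05 s.
At the end, for the whole second after the job is handed in: The timer dial rests within 0.13 rad (7 degrees) of the five-minute mark, the start button has been pressed at least 4 mm and is up again, the cleaner stands within 10 mm, the heat knob's mark within 10 mm, the lid within 20 mm and the other things within 30 mm of where they began (value of joint timer between 3.0116 and 3.2716 rad and velocity of joint timer between -0.1 and 0.1 rad/s and value of joint start below 0.001 m and distance of each of cleaner, heat_mark from where it was at the start of the episode below 0.01 m and distance of lid from where it was at the start of the episode below 0.02 m and distance of each of blower, tin, vial_a, vial_b, basket, watch, drivers from where it was at the start of the episode below 0.03 m); the robot touches nothing.
It fails at once if start was pressed (over 2.5 mm) with the timer not at five minutes (value of joint start above 0.0025 m and not (value of joint timer between 3.0116 and 3.2716 rad)).
It fails at once if the timer's bar was pinched (over 1.5 N on both of its sides at once) (contact force between the fingers and timer_side_b above 1.5 N and contact force between the fingers and timer_side_a above 1.5 N).
It fails at once if the cleaner was dragged more than 10 mm, or lifted or tipped (distance of cleaner from where it was at the start of the episode above 0.01 m or height (world z) of cleaner above 0.008 m or angle between cleaner's own z axis and vertical above 0.06 rad).
It fails at once if the heat knob was turned (its mark moved over 10 mm) or the lid was lifted or pushed over 20 mm (distance of heat_mark from where it was at the start of the episode above 0.01 m or distance of lid from where it was at the start of the episode above 0.02 m).
It fails at once if something standing around was lifted, tipped or pushed more than 30 mm (distance of any of blower, tin, vial_a, vial_b, basket, watch, drivers from where it was at the start of the episode above 0.03 m or angle between any of blower, tin, vial_a, vial_b, basket, watch, drivers's own z axis and vertical above 0.5 rad).
It also fails if it takes over 64 s, if anything falls off the work surface, if the arm or the gripper's body presses on something with over 40 N, if the wrist force passes 120 N, or if a joint passes its speed limit or range.

## Working session

There is one attempt and no reset: what is moved stays moved. The work goes in short steps, Python scripts to look and compute and a shell command to move; the robot and the scene stay as the last step left them, time stands still between calls to the robot, and variables do not carry over. Pictures are saved under pics/ and viewed, at most 10 in all, crops included, and the job is handed in when it is done.

```bash
mkdir -p pics; python3 - <<'E'
from rig import *
import cv2
for n in("top","side"):
    f=grab_frame(n); cv2.imwrite(f"pics/{n}0.png",f[:,:,::-1]); print(n,camera_model(n))
    for t in("timer_nose","mark_five","start_top","heat_mark","lid","cleaner"):
        print(t,[(r['bbox'],round(r['conf'],2)) for r in recognise(t,n)[:2]])
s=observe();print(s['time'],s['tcp_pos'],s['orientation'],s['grip_width'])
E
```

```text
top {'fx': 386.3938517891611, 'fy': 386.3938517891611, 'cx': 273.9683663941832, 'cy': 211.64994734684336, 'origin': array([ 401.02153298,   39.35090866, 1038.70903956]), 'attitude': array([-2.94636905, -0.02825025, -1.59388148])}
timer_nose [([272.2, 214.6, 24.2, 20.1], 0.73), ([293.9, 278.2, 21.4, 23.0], 0.32)]
mark_five [([233.3, 197.1, 110.6, 59.4], 0.91), ([382.0, 194.3, 24.8, 25.7], 0.7)]
start_top [([319.7, 226.6, 6.4, 11.2], 0.51)]
heat_mark [([246.7, 213.2, 7.7, 8.3], 0.52), ([235.2, 193.8, 107.8, 63.4], 0.32)]
lid [([244.9, 136.2, 104.9, 66.5], 0.57)]
cleaner [([234.9, 194.4, 108.4, 59.8], 0.58)]
side {'fx': 408.03492778949345, 'fy': 408.03492778949345, 'cx': 275.04640654326175, 'cy': 211.07341298033518, 'origin': array([ 372.28957437, -653.9587106 ,  558.87414091]), 'attitude': array([-2.14717838, -0.0105365 , -0.31942476])}
timer_nose [([247.0, 218.0, 30.0, 26.2], 0.97), ([249.4, 222.4, 32.1, 18.7], 0.29)]
mark_five [([235.5, 200.5, 68.5, 98.4], 0.94), ([248.6, 218.0, 32.6, 31.1], 0.39)]
start_top [([235.0, 309.7, 16.8, 32.7], 0.73), ([258.9, 258.3, 17.3, 13.1], 0.59)]
heat_mark [([251.3, 204.8, 13.8, 11.5], 0.71)]
lid [([288.1, 189.6, 96.1, 74.8], 0.73)]
cleaner [([230.3, 192.1, 161.1, 120.4], 0.66), ([276.1, 321.3, 17.5, 34.4], 0.49)]
0.7 [198.81396493 566.14228131 231.33225343] [ 3.14150146e+00 -3.64522652e-05  2.80380802e+00] 85.20894394252164
```

View pics/top0.png

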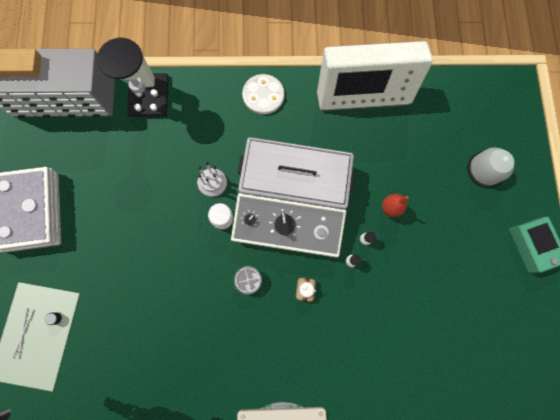

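View pics/side0.png

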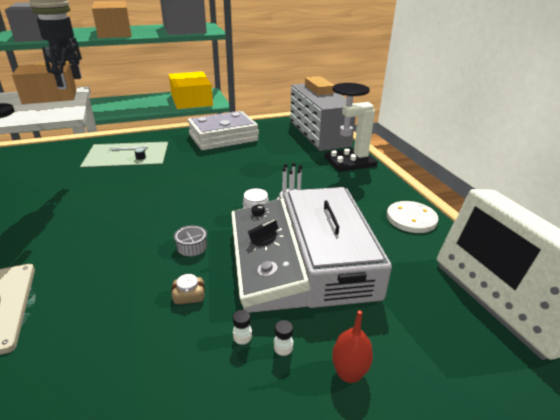

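The top view shows the cleaner around (292,200), dial at (285,224), button at (321,232), heat knob at (250,218). In the side view the dial is at (263,232) and the button at (267,267). I'll enlarge both next.

```bash
python3 - <<'E'
import cv2,numpy as np
a=cv2.imread('pics/top0.png')[190:260,228:348]; b=cv2.imread('pics/side0.png')[195:295,225:315]
a=cv2.resize(a,None,fx=6.6,fy=6.6,interpolation=cv2.INTER_CUBIC);cv2.imwrite('pics/ta.png',a)
b=cv2.resize(b,None,fx=6,fy=6,interpolation=cv2.INTER_CUBIC);cv2.imwrite('pics/sa.png',b)
E
```

```text
(no output)
```

View pics/ta.png

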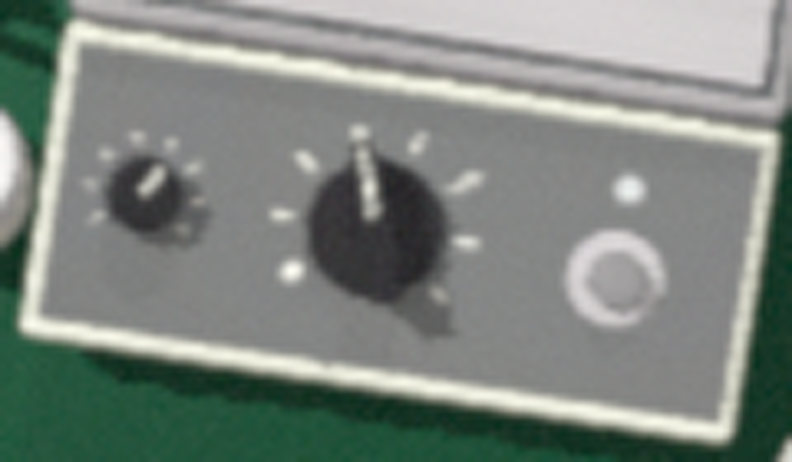

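View pics/sa.png

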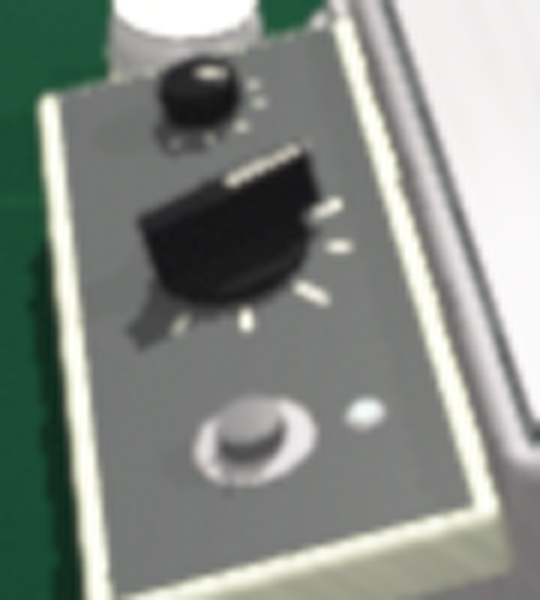

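```bash
cat > h.py <<'E'
import numpy as np
from scipy.spatial.transform import Rotation as R
from rig import camera_model
t=np.radians(13)
P0=np.array([-75,10,64.]); PR=np.array([[np.cos(t),0,-np.sin(t)],[0,1,0],[np.sin(t),0,np.cos(t)]])
def panel(p): return P0+PR@np.array(p,float)
def cyl(r,deg,z): a=np.radians(deg); return [r*np.cos(a),r*np.sin(a),z]
def world(q,pc): return R.from_euler('z',q[2]).apply(pc)+[q[0],q[1],0]
def proj(n,pw):
    c=camera_model(n); v=(np.atleast_2d(pw)-c['origin'])@R.from_euler('xyz',c['attitude']).as_matrix()
    return np.c_[c['fx']*v[:,0]/v[:,2]+c['cx'],c['fy']*v[:,1]/v[:,2]+c['cy']]
E
cat > fit.py <<'E'
from h import *
from scipy.optimize import least_squares
m=lambda n:panel(cyl(39,126-36*n,0))
T=[(m(0),290,270),(m(1),282,214),(m(2),306,160),(m(4),418,143),(m(5),465,182),(m(6),467,242),(panel([-5,-95,12]),620,281),(panel([-5,-95,3]),614,278),(panel(cyl(34,18,29)),359,143),([-135,140,50],25,328),([-135,-140,50],728,437)]
S=[(m(5),312,292),(m(4),340,246),(m(6),247,320),(panel([-5,-95,12]),252,420),(panel(cyl(34,18,29)),298,152),([-135,140,50],45,98)]
D={}
for n,L,k,o in(("top",T,6.6,(228,190)),("side",S,6,(225,195))):
    D[n]=(np.array([l[0] for l in L]),(np.array([l[1:] for l in L])+.5)/k-.5+o)
def res(q,ns):return np.concatenate([(proj(n,world(q,D[n][0]))-D[n][1]).ravel() for n in ns])
for ns in(["top"],["side"],["top","side"]):
    f=least_squares(res,[430,20,-.1],args=(ns,),loss='soft_l1'); print(ns,f.x.round(3)); 
print(res(f.x,ns).reshape(-1,2).round(1).tolist()); np.save('q.npy',f.x)
for p in([0,0,0],cyl(34,18,29),[-5,-95,12]): print(world(f.x,panel(p)).round(1))
E
python3 fit.py; python3 - <<'E'
E
```

```text
['top'] [632.639 -41.453 106.64 ]
['side'] [635.584 -40.598   6.109]
['top', 'side'] [633.773 -41.43   75.224]
[[-0.7, 0.0], [-1.0, -0.8], [-0.4, -1.0], [0.4, -1.3], [-0.1, -0.6], [1.1, -0.4], [-0.2, -0.6], [0.3, -0.4], [0.5, -0.5], [-0.8, 0.2], [0.7, 0.4], [-0.6, 0.9], [0.1, 0.8], [-0.6, 1.6], [-1.8, -0.2], [0.1, -0.7], [-2.2, -0.2]]
[561.6 -18.6  64. ]
[588.1 -12.6  99.5]
[ 537.7 -110.9   74.6]
```

Timer is at minute 3, and the fit agrees across both views (yaw -0.174). Next is a helper that turns panel-frame targets into rows.

```bash
cat > go.py <<'E'
# go.py ANGLE(bar deg) then targets "along,perp,height" in the bar frame, optional ",angle"; prints row numbers
import sys
from h import *
from rig import observe
q=np.load('q.npy'); s=observe()
Rc=R.from_euler('xyz',s['orientation']).as_matrix(); p=np.array(s['tcp_pos'])
W=R.from_euler('z',q[2]).as_matrix()@PR
O=world(q,P0); d0=float(sys.argv[1])
cur=W.T@(p-O); print('t',round(s['time'],2),'tcp panel',cur.round(1),'F',np.round(W.T@np.array(s['wrist_force']),1),'j6',round(s['joints'][5],2),'w',round(s['grip_width'],1))
c,sn=np.cos(np.radians(d0)),np.sin(np.radians(d0)); print('bar frame',(np.array([[c,sn],[-sn,c]])@cur[:2]).round(1))
for a in sys.argv[2:]:
    v=[float(k) for k in a.split(',')]; d=np.radians(v[3] if len(v)>3 else d0)
    A=np.array([[np.cos(d),-np.sin(d),0],[np.sin(d),np.cos(d),0],[0,0,1]])
    T=O+W@A@np.array(v[:3]); RT=W@A@np.array([[0,1,0],[1,0,0],[0,0,-1.]])
    sh=Rc.T@(T-p)/300; ro=R.from_matrix(Rc.T@RT).as_rotvec()/(2*np.pi)
    k=max(1,abs(sh).max()*1.02); print(a,'frac',round(1/k,3),(sh/k).round(4).tolist(),(ro/k).round(4).tolist())
E
python3 go.py 18 28,35,100
```

```text
t 0.7 tcp panel [-409.1  513.1  266.2] F [-0.4 -0.6  0.4] j6 -0.09 w 85.2
bar frame [-230.6  614.5]
28,35,100 frac 0.563 [-0.9804, -0.7344, 0.1244] [-0.0139, -0.0162, 0.0975]
```

```bash
python3 -m creep '[[-0.98,-0.734,0.12,-0.014,-0.016,0.0975,0],[-0.98,-0.734,0.12,-0.014,-0.016,0.0975,0],[-0.98,-0.734,0.12,-0.014,-0.016,0.0975,0],[-0.98,-0.734,0.12,-0.014,-0.016,0.0975,0],[-0.98,-0.734,0.12,-0.014,-0.016,0.0975,0],[-0.98,-0.734,0.12,-0.014,-0.016,0.0975,0],[-0.98,-0.734,0.12,-0.014,-0.016,0.0975,0],[-0.98,-0.734,0.12,-0.014,-0.016,0.0975,0],[-0.98,-0.734,0.12,-0.014,-0.016,0.0975,0],[-0.98,-0.734,0.12,-0.014,-0.016,0.0975,0],[-0.98,-0.734,0.12,-0.014,-0.016,0.0975,0]]' 60; python3 go.py 18 28,35,100
```

```text
time: 1.62
tcp_pos: [404.1, 259.2, 195.3]
orientation: [3.029, 0.068, 2.182]
wrist_force: [-0.8, 0.2, 0.6]
grip_width: -0.2
finger_force: 0.0
t 1.62 tcp panel [-168.5  246.4  173.6] F [-0.7  0.1  0.7] j6 -0.1 w -0.2
bar frame [-84.1 286.4]
28,35,100 frac 1.0 [-0.9351, -0.0377, 0.1617] [-0.0109, -0.0127, 0.0749]
```

```bash
python3 -m creep '[[-0.935,-0.038,0.162,-0.011,-0.0127,0.075,0],[-0.935,-0.038,0.162,-0.011,-0.0127,0.075,0],[-0.935,-0.038,0.162,-0.011,-0.0127,0.075,0],[-0.935,-0.038,0.162,-0.011,-0.0127,0.075,0],[-0.935,-0.038,0.162,-0.011,-0.0127,0.075,0],[-0.935,-0.038,0.162,-0.011,-0.0127,0.075,0],[-0.935,-0.038,0.162,-0.011,-0.0127,0.075,0],[-0.935,-0.038,0.162,-0.011,-0.0127,0.075,0],[-0.935,-0.038,0.162,-0.011,-0.0127,0.075,0],[-0.935,-0.038,0.162,-0.011,-0.0127,0.075,0],[-0.935,-0.038,0.162,-0.011,-0.0127,0.075,0],[-0.935,-0.038,0.162,-0.011,-0.0127,0.075,0]]'; python3 go.py 18 28,33,50 28,33,14 
```

```text
time: 2.62
tcp_pos: [561.7, 28.1, 165.2]
orientation: [2.925, 0.069, 1.71]
wrist_force: [0.4, 0.2, -0.8]
grip_width: 0.0
finger_force: 0.0
t 2.62 tcp panel [ 15.   46.  100.4] F [ 0.1  0.2 -0.9] j6 -0.16 w 0.0
bar frame [28.4 39.1]
28,33,50 frac 1.0 [-0.0206, -0.0018, 0.1679] [0.0002, -0.0003, 0.001]
28,33,14 frac 1.0 [-0.0208, -0.002, 0.2879] [0.0002, -0.0003, 0.001]
```

Go down to 45 mm above the face, then look from the side and draw the expected points.

```bash
python3 -m creep '[[-0.02,-0.002,0.18,0,0,0.001,0],[-0.02,-0.002,0.18,0,0,0.001,0],[-0.02,-0.002,0.18,0,0,0.001,0],[-0.02,-0.002,0.18,0,0,0.001,0]]'; python3 go.py 18 28,33,14; python3 - <<'E'
from rig import *; from h import *; import cv2
q=np.load('q.npy'); ims=[]
tip=np.array(observe()['tcp_pos'])
for n in("top","side"):
    f=grab_frame(n)[:,:,::-1]; c=proj(n,world(q,panel([0,0,10])))[0].astype(int)
    x0,y0=c-[55,50]; g=cv2.resize(f[y0:y0+100,x0:x0+100],None,fx=4,fy=4,interpolation=cv2.INTER_CUBIC)
    for pw,col in((tip,(0,0,255)),(world(q,panel(cyl(34,18,29))),(0,255,0)),(world(q,panel([-5,-95,12])),(255,0,0))):
        u=(proj(n,pw)[0]-[x0,y0]+.5)*4-.5; cv2.circle(g,tuple(int(k) for k in u),3,col,-1)
    ims.append(g)
cv2.imwrite('pics/c1.png',np.hstack(ims))
E
```

```text
time: 2.95
tcp_pos: [573.2, 19.0, 112.0]
orientation: [2.927, 0.068, 1.702]
wrist_force: [-0.9, 1.0, 0.7]
grip_width: -0.1
finger_force: 0.0
t 2.95 tcp panel [15.5 39.  45.7] F [-0.9  0.8  0.9] j6 -0.16 w -0.1
bar frame [26.8 32.3]
28,33,14 frac 1.0 [0.0021, 0.0041, 0.1056] [-0.0003, -0.0003, -0.0002]
```

View pics/c1.png

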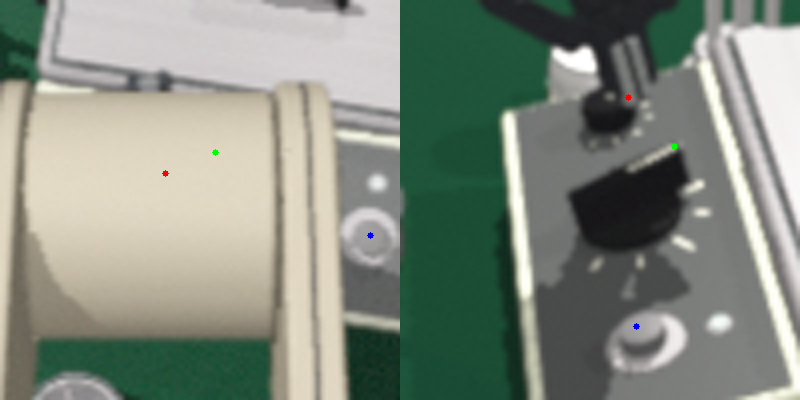

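The side view shows the fingertips at (632,98), matching the projected TCP. The bar's nose is at (675,147), also matching. The fingers stand left of the bar, so I can go down.

```bash
python3 -m creep '[[0,0.003,0.05,0,0,0,0],[0,0.003,0.1,0,0,0,0],[0,0.003,0.105,0,0,0,0],[0,0.003,0.105,0,0,0,0]]'; python3 go.py 18 28,24,14 28,17,14 28,17,14,6  28,17,14,-6 28,17,14,-18
```

```text
time: 3.38
tcp_pos: [582.0, 17.3, 82.6]
orientation: [2.925, 0.068, 1.701]
wrist_force: [0.0, 0.7, 0.4]
grip_width: 0.2
finger_force: 0.0
t 3.38 tcp panel [17.7 38.9 15. ] F [-0.   0.7  0.4] j6 -0.16 w 0.2
bar frame [28.8 31.5]
28,24,14 frac 1.0 [-0.0252, -0.0027, 0.0033] [0.0001, -0.0002, -0.0004]
28,17,14 frac 1.0 [-0.0485, -0.0027, 0.0033] [0.0001, -0.0002, -0.0004]
28,17,14,6 frac 1.0 [-0.0691, 0.0071, 0.0033] [0.0001, -0.0002, 0.033]
28,17,14,-6 frac 1.0 [-0.0913, 0.0124, 0.0033] [0.0, -0.0002, 0.0663]
28,17,14,-18 frac 1.0 [-0.1142, 0.013, 0.0032] [0.0, -0.0002, 0.0996]
```

```bash
python3 -m creep '[[-0.025,-0.003,0.003,0,0,0,0],[-0.037,-0.003,0.003,0,0,0,0],[-0.049,-0.003,0.003,0,0,0,0],[-0.049,-0.003,0.003,0,0,0,0],[-0.059,0.003,0.003,0,0,0.016,0],[-0.069,0.007,0.003,0,0,0.033,0],[-0.08,0.01,0.003,0,0,0.05,0],[-0.091,0.0124,0.003,0,0,0.066,0],[-0.091,0.0124,0.003,0,0,0.066,0],[-0.091,0.0124,0.003,0,0,0.066,0]]'; python3 go.py -18 28,17,14,-18 28,17,14,-30 28,17,14,-36 28,17,14,-42 ; python3 - <<'E'
from rig import *; from h import *; import cv2
q=np.load('q.npy'); ims=[]
f=grab_frame("side")[:,:,::-1]; x0,y0=225,195
cv2.imwrite('pics/c2.png',cv2.resize(f[y0:y0+100,x0:x0+100],None,fx=5,fy=5,interpolation=cv2.INTER_CUBIC))
E
```

```text
time: 4.22
tcp_pos: [589.5, -9.6, 84.1]
orientation: [2.915, -0.023, 1.299]
wrist_force: [-0.1, -0.5, -0.8]
grip_width: -0.0
finger_force: 0.0
t 4.22 tcp panel [29.8 13.7 13.8] F [-0.2 -0.5 -0.8] j6 0.19 w -0.0
bar frame [24.1 22.2]
28,17,14,-18 frac 1.0 [-0.0196, 0.009, -0.0007] [0.0001, -0.0002, 0.034]
28,17,14,-30 frac 1.0 [-0.0419, 0.0141, -0.0007] [0.0001, -0.0002, 0.0674]
28,17,14,-36 frac 1.0 [-0.0533, 0.0149, -0.0008] [0.0001, -0.0002, 0.084]
28,17,14,-42 frac 1.0 [-0.0647, 0.0145, -0.0008] [0.0001, -0.0002, 0.1007]
```

View pics/c2.png

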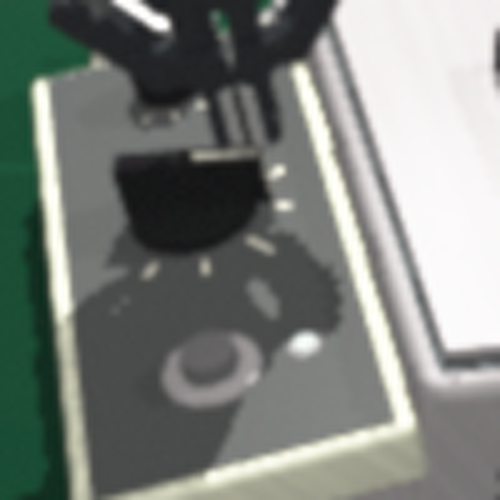

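The white line on the bar now ends at (262,155), against (248,127) before, and the force is nil: it has snapped on. Now the second click.

```bash
python3 -m creep '[[-0.0196,0.009,0,0,0,0.034,0],[-0.03,0.012,0,0,0,0.05,0],[-0.042,0.014,0,0,0,0.067,0],[-0.053,0.015,0,0,0,0.084,0],[-0.065,0.0145,0,0,0,0.1,0],[-0.065,0.0145,0,0,0,0.1,0],[-0.065,0.0145,0,0,0,0.1,0]]'; python3 go.py -54 28,30,14,-42 28,30,50,-42;python3 - <<'E'
from rig import *; from h import *; import cv2
q=np.load('q.npy')
f=grab_frame("side")[:,:,::-1]; x0,y0=225,195
g=cv2.resize(f[y0:y0+100,x0:x0+100],None,fx=5,fy=5,interpolation=cv2.INTER_CUBIC)
for a,c in((-18,(0,0,255)),(-54,(0,255,0))):
    u=(proj("side",world(q,panel(cyl(34,a,29))))[0]-[x0,y0]+.5)*5-.5; cv2.circle(g,tuple(int(k) for k in u),3,c,-1)
cv2.imwrite('pics/c3.png',g)
E
```

```text
time: 4.85
tcp_pos: [588.1, -29.2, 84.3]
orientation: [2.971, -0.151, 0.684]
wrist_force: [-0.2, -0.3, 0.4]
grip_width: 0.4
finger_force: 0.0
t 4.85 tcp panel [31.8 -5.9 13.5] F [-0.  -0.3  0.4] j6 0.77 w 0.4
bar frame [23.4 22.2]
28,30,14,-42 frac 1.0 [0.0438, 0.0018, -0.0015] [-0.0001, -0.0001, 0.0011]
28,30,50,-42 frac 1.0 [0.0439, 0.0018, -0.1215] [-0.0001, -0.0001, 0.0011]
```

View pics/c3.png

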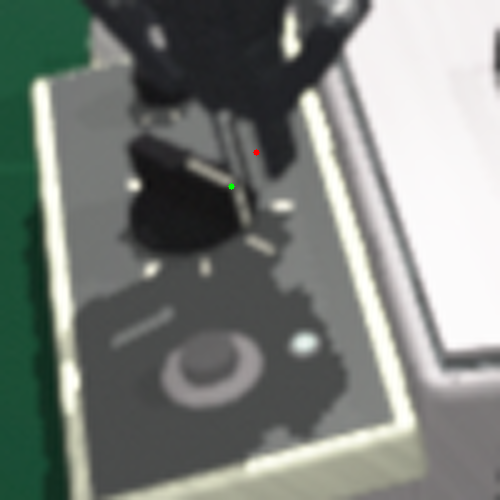

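The nose is on the five-minute point (green, (231,186)), in line with the long mark, with no contact force. Now back off and go over the button.

```bash
python3 -m creep '[[0.04,0,0,0,0,0,0],[0.04,0,0,0,0,0,0],[0.04,0,-0.13,0,0,0,0],[0.04,0,-0.13,0,0,0,0],[0.04,0,-0.13,0,0,0,0]]'; python3 go.py 0 -5,-95,40,-42 -5,-95,18,-42
```

```text
time: 5.32
tcp_pos: [590.4, -20.4, 127.0]
orientation: [2.968, -0.155, 0.683]
wrist_force: [0.6, 0.1, 0.4]
grip_width: 0.1
finger_force: 0.0
t 5.32 tcp panel [42.1  3.2 55. ] F [0.6 0.2 0.3] j6 0.79 w 0.1
bar frame [42.1  3.2]
-5,-95,40,-42 frac 1.0 [-0.4181, -0.1161, 0.0477] [0.0005, -0.0007, 0.0008]
-5,-95,18,-42 frac 1.0 [-0.4184, -0.1163, 0.121] [0.0005, -0.0007, 0.0008]
```

```bash
python3 -m creep '[[-0.418,-0.116,0.03,0,0,0,0],[-0.418,-0.116,0.03,0,0,0,0],[-0.418,-0.116,0.03,0,0,0,0],[-0.418,-0.116,0.03,0,0,0,0],[-0.418,-0.116,0.1,0,0,0,0],[-0.418,-0.116,0.1,0,0,0,0],[-0.418,-0.116,0.1,0,0,0,0]]'; python3 go.py 0 -5,-95,18,-42 -5,-95,7,-42; python3 - <<'E'
from rig import *; import cv2
f=grab_frame("side")[:,:,::-1]; x0,y0=225,195
cv2.imwrite('pics/c4.png',cv2.resize(f[y0:y0+100,x0:x0+100],None,fx=5,fy=5,interpolation=cv2.INTER_CUBIC))
E
```

```text
time: 5.9
tcp_pos: [476.8, -71.8, 68.9]
orientation: [2.974, -0.15, 0.679]
wrist_force: [0.7, -0.4, 0.3]
grip_width: -0.2
finger_force: 0.0
t 5.9 tcp panel [-71.3 -67.1  21.5] F [ 0.8 -0.2  0.1] j6 0.62 w -0.2
bar frame [-71.3 -67.1]
-5,-95,18,-42 frac 1.0 [0.0085, 0.0105, 0.0115] [-0.0005, 0.0001, 0.0004]
-5,-95,7,-42 frac 1.0 [0.0086, 0.0106, 0.0482] [-0.0005, 0.0001, 0.0004]
```

View pics/c4.png

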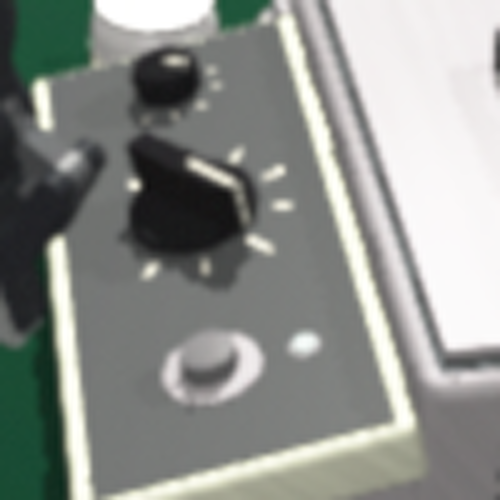

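The picture shows the dial at five, with the line toward the long mark at (260,243), and nothing disturbed. The tool went to the wrong spot, in front of the console, because my helper rotates the target with the tool angle. It is clear of everything, so I'll correct it.

```bash
python3 go.py 0 59.8,-73.9,30,-42 59.8,-73.9,18,-42
```

```text
t 5.95 tcp panel [-70.1 -67.   22.4] F [0.5 0.  0. ] j6 0.62 w 0.1
bar frame [-70.1 -67. ]
59.8,-73.9,30,-42 frac 1.0 [0.0753, 0.2238, -0.0258] [-0.0002, -0.0001, 0.0005]
59.8,-73.9,18,-42 frac 1.0 [0.0753, 0.2239, 0.0142] [-0.0002, -0.0001, 0.0005]
```

```bash
python3 -m creep '[[0,0,-0.03,0,0,0,0],[0.075,0.224,-0.03,0,0,0,0],[0.075,0.224,-0.03,0,0,0,0],[0.075,0.224,-0.03,0,0,0,0],[0.075,0.224,0.01,0,0,0,0],[0.075,0.224,0.01,0,0,0,0],[0.075,0.224,0.01,0,0,0,0]]'; python3 go.py 0 59.8,-73.9,12,-42 59.8,-73.9,7,-42; python3 - <<'E'
from rig import *; import cv2
f=grab_frame("side")[:,:,::-1]; x0,y0=225,195
cv2.imwrite('pics/c5.png',cv2.resize(f[y0:y0+100,x0:x0+100],None,fx=5,fy=5,interpolation=cv2.INTER_CUBIC))
E
```

```text
time: 6.53
tcp_pos: [536.1, -110.4, 82.2]
orientation: [2.973, -0.151, 0.679]
wrist_force: [0.3, -0.2, 0.6]
grip_width: 0.1
finger_force: 0.0
t 6.53 tcp panel [ -4.9 -94.9  19.8] F [ 0.4 -0.1  0.6] j6 0.57 w 0.1
bar frame [ -4.9 -94.9]
59.8,-73.9,12,-42 frac 1.0 [-0.0004, -0.0, 0.0259] [-0.0002, -0.0001, 0.0004]
59.8,-73.9,7,-42 frac 1.0 [-0.0004, -0.0, 0.0426] [-0.0002, -0.0001, 0.0004]
```

View pics/c5.png

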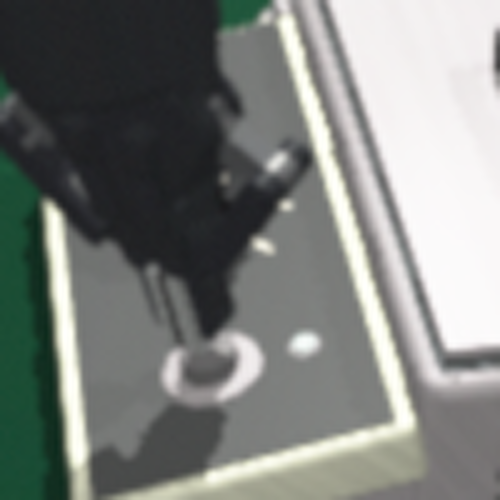

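The fingers are over the cap at (210,355). Press in small steps.

```bash
python3 -m creep '[[0,0,0.02,0,0,0,0],[0,0,0.03,0,0,0,0],[0,0,0.035,0,0,0,0],[0,0,0.04,0,0,0,0],[0,0,0.043,0,0,0,0],[0,0,0.043,0,0,0,0],[0,0,0.043,0,0,0,0]]'; python3 go.py 0
```

```text
time: 7.17
tcp_pos: [539.5, -111.3, 69.8]
orientation: [2.971, -0.152, 0.679]
wrist_force: [-1.6, 1.4, 6.0]
grip_width: -0.2
finger_force: 2.7
t 7.17 tcp panel [ -4.3 -95.1   7. ] F [-0.5  1.   6.3] j6 0.57 w -0.2
bar frame [ -4.3 -95.1]
```

```bash
python3 -m creep '[[0,0,0.003,0,0,0,0],[0,0,0.005,0,0,0,0],[0,0,0.005,0,0,0,0],[0,0,0.005,0,0,0,0]]'; python3 go.py 0
```

```text
time: 7.5
tcp_pos: [539.7, -111.3, 69.5]
orientation: [2.972, -0.152, 0.679]
wrist_force: [-13.3, 4.1, 20.0]
grip_width: 0.2
finger_force: 11.2
t 7.5 tcp panel [ -4.1 -95.1   6.6] F [-9.   1.8 22.6] j6 0.57 w 0.2
bar frame [ -4.1 -95.1]
```

The force jumped to 22 N while the tip barely moved, so the button is at its stop. Lift straight up and clear.

```bash
python3 -m creep '[[0,0,-0.01,0,0,0,0],[0,0,-0.03,0,0,0,0],[0,0,-0.1,0,0,0,0],[0,0,-0.2,0,0,0,0],[0,0,-0.3,0,0,0,0],[-0.4,-0.5,-0.3,0,0,0,0],[-0.4,-0.5,-0.3,0,0,0,0],[-0.4,-0.5,-0.3,0,0,0,0],[-0.4,-0.5,-0.3,0,0,0,0],[-0.4,-0.5,-0.3,0,0,0,0],[-0.4,-0.5,-0.3,0,0,0,0],[-0.4,-0.5,-0.3,0,0,0,0],[-0.4,-0.5,-0.3,0,0,0,0]]'; python3 go.py 0; python3 - <<'E'
from rig import *; import cv2,numpy as np
a=grab_frame("side")[195:295,225:325,::-1];b=grab_frame("top")[180:270,225:355,::-1]
r=lambda i,k:cv2.resize(i,k,interpolation=cv2.INTER_CUBIC)
cv2.imwrite('pics/c6.png',np.hstack([r(a,(360,360)),r(b,(440,360))]))
E
```

```text
time: 8.58
tcp_pos: [342.8, -66.1, 113.4]
orientation: [2.975, -0.149, 0.678]
wrist_force: [-0.2, 0.1, 0.6]
grip_width: 0.2
finger_force: 0.0
t 8.58 tcp panel [-190.9  -84.6   94.7] F [-0.1  0.   0.7] j6 0.51 w 0.2
bar frame [-190.9  -84.6]
```

View pics/c6.png

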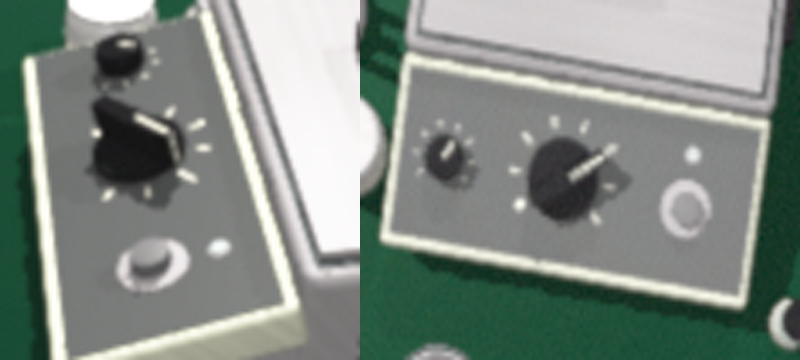

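The dial's line leads onto the five mark (top view, (612,148)), the button is up, the heat knob is unchanged, and the robot is clear.

```bash
python3 -c "from rig import job_done;print(job_done())"
```

```text
the job is handed in; nothing more can be done
None
```

The timer is set to five minutes, the start button was pressed fully down and came back up, and the job is handed in; no verdict came back. The last pictures show the cleaner, heat knob and lid as they were, but they don't cover everything around the cleaner.

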